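# Make up the axis kit and the spindle kit

## Robot

A 7-joint arm with a two-finger parallel gripper is mounted at the origin on a cart in front of the work surface, level with it; the furniture and walls round the work are solid. World frame = base frame: x ahead of the robot, y to its left, z up, the work surface at z = 0. Lengths are in m, angles in rad, forces in N, time in s.
With the tool pointing down it reaches from about 0.425 to 1.025 m from the base axis. Payload 9.4 kg.
Tool frame: the origin (TCP) lies midway between the tips of the shut fingers; the grasp point (between the pads) lies pinch_z behind it (pinch_z is the distance from the TCP to the grasp point, in m); z points along the fingers, y is the line along which they close (so a half turn about z gives the same grasp; the last joint's range is limited). The gripper opens to 93 mm and grips with 3 to 60 N. Pads are 15 mm wide; open, the fingers measure 128 mm over their backs; the gripper's body (75 mm by 188 mm) begins 65 mm behind the grasp point.
Start: joints at [-1.414, 0.599, -0.003, 1.599, 0.002, 0.943, -0.08], TCP at [0.168, 0.705, 0.219] pointing down, gripper open.
Joint ranges: [-2.57, 2.57], [-0.35, 1.97], [-1.29, 1.29], [0.11, 2.56], [-1.05, 4.19], [0.11, 1.86], [-2.63, 2.63]. Speed limits (rad/s): [2.22, 2.22, 3.01, 3.01, 3.14, 3.14, 3.14].

## Interface

Orientations are given as a rotation vector (axis times angle).
In Python, from cell import observe, camera, camera_model, close_job, silhouettes, landmark_of, pinch_z gives the robot as it stands.
- The arm moves only by the tool servo_tool, never from a script. Its argument "motion" is a list of rows, each an object of numbers: "dx", "dy", "dz": the shift along the tool's x, y, z in mm; "twist": the turn about the tool's z in degrees. In form: [{"dx": .., "dy": .., "dz": .., "twist": ..}, ...]. A call has 1 to 20 rows; each row is the pose to reach, as a shift and turn from the pose commanded when the call began, along the tool's axes at that moment; what a row does not reach only later rows make up. A row lasts 1/12 s, in which the tool goes at most 41.7 mm and 7.16 degrees, less where a joint would pass 70% of its speed; a pose out of reach is approached as far as the arm can. A call with a gripper value outside its range is refused whole. "fingers" is the finger opening in mm, from 0 to 93, set as the call begins (left out, the last holds). The fingers move at their own pace and stop on an object; "squeeze" is the grip in N (left out, the last holds). Time passes only in rows, so rows that repeat a pose let the fingers close. It gives the time, the measured TCP pose, the force, the opening and the grip force at its end, in the units of the state.
- observe(): the state, without advancing time (a new reading comes with each control period).
- camera(name): name is "scene" or "side" or "wrist"; returns (picture, depth): 420x560x3 uint8, red, green, blue; 420x560 float32, m along the optical axis (not along the pixel's ray), 0 where there is no reading.
- camera_model(name): a dict with "mtx" (3x3 intrinsics, pixels), "k1" (the pictures are not rectified: a ray, as slopes to the right and down, at radius r is drawn at 1 + k1 r^2 times it, then the intrinsics apply), "R" (3x3) and "t" (3): a world point X has camera coordinates R X + t. Camera axes: x right, y down, z forward; pixel columns grow to the right and rows downward; lengths in m; the calibration is good to about 2 mm. A picture is of the moment at which its call begins: read the wrist's pose just before it. camera_model takes no time and is no camera call; for the wrist camera it gives the pose at the moment of the call.
- close_job(): hands the job in; it is judged then, once.
Trained networks look in the newest picture that a camera, given by its name, has taken for a name from the list of things; names that differ only in an ending like _2 or _b are one class to them, and where a whole thing is asked for, a point or a joint stands for the part that bears it (a point fixed in the world has none). Each returns a list of dicts, best first, with "confidence" (0 to 1); they miss things now and then, are a little off and sometimes report something else, mostly with a low value. They report only what shows in the picture. A call takes as long as a camera call.
- silhouettes(camera, name): "region" (420x560 bool, what is visible of it) and "at" ([row, column] in pixels, amid what is visible of it).
- landmark_of(camera, name): "at" ([row, column] in pixels: a listed point, or the origin of a listed thing).
The state is a dict: "time": time; "joint_pos": joint angles; "joint_vel": joint speeds; "tau": joint torques, N m; "ee_pos": TCP position; "ee_rot": TCP orientation; "wrist_force": force on the tool from outside, world axes, zero at the start; "ft_torque": the same for the moment, N m; "width": finger opening in m; "gripper_force": force on a finger pad.
Only numpy, scipy, OpenCV 4.12 (cv2) and the standard library are available. Lean on these libraries where they do the work, as an engineer would, in place of code of your own. Each camera call takes 0.05 s, during which the arm holds its last target. There are 200 camera calls.

## Task

Make up the two repair kits in the shallow kit trays. Axis kit, in the long three-bay tray: the stepper motor standing with its shaft up in the left bay (as seen from the robot), one relay module in the middle bay and the folding hex-key set in the right bay. Spindle kit, in the short two-bay tray: the collet nut standing upright in the left bay and the other relay module in the right bay (either module may go to either kit). Set every part flat on the tray floor in the middle of its bay, relay modules and hex keys lengthwise along the tray, and leave the bearing, the solder reel and the battery where they are.

Things in the scene. Friction and masses are not known exactly. Their poses are not given: they have to be found in the camera images.
- axis_tray: long shallow tray, dark floor, bright rim, 72 (x) x 250 mm (y), fixed on the raised plywood board (its top 40 mm above the bench) like all kit parts at the start; long axis left-right, +y end left (yaw under 0.2 rad). Origin: centre of underside. Floor 3 mm thick, rim and dividers 4 mm above it. Bays 66 mm wide at x = 0; along y: left 70 mm at y = +0.089 m (motor), middle 66 mm at +0.018 (relay module), right 102 mm at -0.069 (hex keys)
- spindle_tray: short shallow tray with two bays, 72 (x) x 125 mm (y), same make and heights as the long one, fixed on the board, +y end left. Origin: centre of underside. Bays 66 mm wide at x = 0; along y: left bay 50 mm long centred at y = +0.0345 m (nut), right bay 66 mm at -0.0265 (relay module)
- motor_mid (a point): stepper motor, body 42 x 42 mm and 47 mm tall, standing with its 5 mm shaft up (22 mm more); short wires spread 50 mm from its -x side (soft, in nobody's way). Point: middle of the body, 23.5 mm above the surface; axes square to its sides, z up. Loose, about 0.34 kg. May face any way in its bay
- hex_set_mid (a point): folding hex-key set, a red and black bar 28 mm wide (x), 85 mm long (y), 20 mm tall. Point: its middle, 10 mm above the surface. Loose, about 90 g
- relay_a_mid (a point): relay module, green board, 26 (x) x 50 (y) x 17 mm: a 2 mm board with a blue relay block, terminals at its ends. Point: middle of the relay block, 9.5 mm above the surface; the board's middle is 4 mm from it along +y. Grip the relay block: 16 mm wide (x), 20 mm long (y), 2 to 17 mm above the surface. Loose, 35 g
- relay_b_mid (a point): relay module, red board, otherwise the same as the green one, 26 (x) x 50 (y) x 17 mm: a 2 mm board with a blue relay block, terminals at its ends. Point: middle of the relay block, 9.5 mm above the surface; the board's middle is 4 mm from it along +y. Grip the relay block: 16 mm wide (x), 20 mm long (y), 2 to 17 mm above the surface. Loose, 35 g
- nut_mid (a point): collet nut, bright steel, standing: a hexagon 22 mm across the corners (x) and 19 to 20 mm across the flats (y), with a narrower round neck on top, 24 mm tall in all. Grip the lower 18 mm. Point: on its axis, 9 mm above the surface it stands on. Loose, about 50 g. May face any way in its bay
- spare_bearing_mid (a point): ball bearing, 32 mm in diameter, 9 mm tall, lying among the parts; belongs to no kit, leave it. Point: its centre. Loose
- reel_mid (a point): grey reel of solder on its flange at the back, on the bench behind the board, 60 mm in diameter, 42 mm tall; leave it. Point: its centre. Loose
- battery_mid (a point): battery block at the back left, on the bench behind the board, 42 x 85 x 30 mm (long along y) with leads; leave it. Point: its centre. Loose

How it is judged:
At the end, for the whole second after the job is handed in: Every kit part in its named bay, its point within 14 mm of the bay centre along both tray axes, flat on the tray floor (height within 3 mm, tilt under 0.1 rad), relay modules and hex keys along the tray within 0.3 rad either way round; one relay module in each tray; all at rest (x of motor_mid in the frame of axis_tray between -0.014 and 0.014 m and y of motor_mid in the frame of axis_tray between 0.075 and 0.103 m and z of motor_mid in the frame of axis_tray between 0.0235 and 0.0295 m and angle between each of motor_mid, hex_set_mid, nut_mid's own z axis and vertical below 0.1 rad and x of hex_set_mid in the frame of axis_tray between -0.014 and 0.014 m and y of hex_set_mid in the frame of axis_tray between -0.083 and -0.055 m and z of hex_set_mid in the frame of axis_tray between 0.01 and 0.016 m and angle between the y axis of hex_set_mid and the y axis of axis_tray, either way round below 0.3 rad and x of nut_mid in the frame of spindle_tray between -0.014 and 0.014 m and y of nut_mid in the frame of spindle_tray between 0.0205 and 0.0485 m and z of nut_mid in the frame of spindle_tray between 0.009 and 0.015 m and (((x of relay_a_mid in the frame of axis_tray between -0.014 and 0.014 m and y of relay_a_mid in the frame of axis_tray between 0.004 and 0.032 m and z of relay_a_mid in the frame of axis_tray between 0.0095 and 0.0155 m and angle between relay_a_mid's own z axis and vertical below 0.1 rad and angle between the y axis of relay_a_mid and the y axis of axis_tray, either way round below 0.3 rad) and (x of relay_b_mid in the frame of spindle_tray between -0.014 and 0.014 m and y of relay_b_mid in the frame of spindle_tray between -0.0405 and -0.0125 m and z of relay_b_mid in the frame of spindle_tray between 0.0095 and 0.0155 m and angle between relay_b_mid's own z axis and vertical below 0.1 rad and angle between the y axis of relay_b_mid and the y axis of spindle_tray, either way round below 0.3 rad)) or ((x of relay_b_mid in the frame of axis_tray between -0.014 and 0.014 m and y of relay_b_mid in the frame of axis_tray between 0.004 and 0.032 m and z of relay_b_mid in the frame of axis_tray between 0.0095 and 0.0155 m and angle between relay_b_mid's own z axis and vertical below 0.1 rad and angle between the y axis of relay_b_mid and the y axis of axis_tray, either way round below 0.3 rad) and (x of relay_a_mid in the frame of spindle_tray between -0.014 and 0.014 m and y of relay_a_mid in the frame of spindle_tray between -0.0405 and -0.0125 m and z of relay_a_mid in the frame of spindle_tray between 0.0095 and 0.0155 m and angle between relay_a_mid's own z axis and vertical below 0.1 rad and angle between the y axis of relay_a_mid and the y axis of spindle_tray, either way round below 0.3 rad))) and linear speed of each of motor, hex_set, relay_a, relay_b, nut below 0.01 m/s); the robot touches nothing.
It fails at once if the bearing, the reel or the battery was moved by more than 20 mm (distance of any of spare_bearing_mid, reel_mid, battery_mid from where it was at the start of the episode above 0.02 m).
It also fails if it takes over 115 s, if anything falls off the work surface, if the arm or the gripper's body presses on something with over 40 N, if the wrist force passes 120 N, or if a joint passes its speed limit or range.

## Working session

There is one attempt and no reset: what is moved stays moved. The work goes in short steps, Python scripts to look and compute and a tool call to move; the robot and the scene stay as the last step left them, time stands still between calls to the robot, and variables do not carry over. Pictures are saved under pics/ and viewed, at most 14 in all, crops included, and the job is handed in when it is done.

Besides the shell and the picture viewer there is one more tool, called in YAML: its name, and indented under it one key for each argument. servo_tool: Moves the arm, as the interface text tells. Its arguments: {"type":"object","properties":{"motion":{"type":"array"},"fingers":{"type":"number"},"squeeze":{"type":"number"}},"required":["motion"]}

```bash
mkdir -p pics; ls; cat > h.py <<'E'
import numpy as np, cv2
from cell import *
from scipy.spatial.transform import Rotation as Ro
def ray(m,at):
    K=np.array(m["mtx"]);x=(at[1]-K[0,2])/K[0,0];y=(at[0]-K[1,2])/K[1,1]
    p=np.array([x,y]);q=p.copy()
    for _ in range(20): q=p/(1+m["k1"]*(q@q))
    R=np.array(m["R"]);t=np.array(m["t"])
    return -R.T@t, R.T@np.array([q[0],q[1],1])
def onz(m,at,z):
    o,d=ray(m,at); return o+d*(z-o[2])/d[2]
def cloud(m,D,mask):
    K=np.array(m["mtx"]);v,u=np.nonzero(mask&(D>0))
    pts=np.stack([u,v],1).astype(np.float64)[:,None]
    p=cv2.undistortPoints(pts,K,np.array([m["k1"],0,0,0.]))[:,0]
    z=D[v,u];c=np.c_[p*z[:,None],z]
    return (c-np.array(m["t"]))@np.array(m["R"])
def save(n,pic): cv2.imwrite("pics/"+n+".png",pic[:,:,::-1])
E
python3 - <<'E'
from h import *
s=observe();print(s["ee_pos"],s["ee_rot"],s["time"],s["width"],pinch_z if not callable(pinch_z) else pinch_z())
a,da=camera("scene");save("scene",a)
ms=camera_model("scene");print(-np.array(ms["R"]).T@ms["t"])
H={"motor_mid":.0635,"hex_set_mid":.05,"relay_a_mid":.0495,"relay_b_mid":.0495,"nut_mid":.049,"spare_bearing_mid":.0445,"axis_tray":.04,"spindle_tray":.04,"reel_mid":.021,"battery_mid":.015}
for n,z in H.items():
    for d in landmark_of("scene",n)[:3]: print(n,round(d["confidence"],2),np.round(d["at"]),onz(ms,d["at"],z).round(3))
b,db=camera("side");save("side",b)
E
```

```text
pics
[0.1678907  0.70480421 0.21776359] [-3.66427954e-01 -3.12012457e+00  2.38025684e-03] 0.0 0.09279913441352801 0.0188
[0.22136513 0.62550668 0.80134526]
motor_mid 0.65 [171. 359.] [ 0.498 -0.273  0.064]
relay_a_mid 0.68 [282. 296.] [0.467 0.127 0.049]
relay_b_mid 0.55 [254. 324.] [0.451 0.028 0.049]
relay_b_mid 0.45 [192. 292.] [ 0.615 -0.114  0.049]
nut_mid 0.63 [200. 357.] [ 0.462 -0.178  0.049]
spare_bearing_mid 0.71 [329. 272.] [0.453 0.246 0.044]
spare_bearing_mid 0.57 [284. 293.] [0.471 0.132 0.044]
axis_tray 0.65 [197. 293.] [ 0.61 -0.11  0.04]
spindle_tray 0.98 [278. 232.] [0.59  0.185 0.04 ]
spindle_tray 0.31 [197. 294.] [ 0.606 -0.109  0.04 ]
reel_mid 0.65 [225. 216.] [0.728 0.063 0.021]
battery_mid 0.75 [284. 153.] [0.742 0.279 0.015]
```

View pics/scene.png

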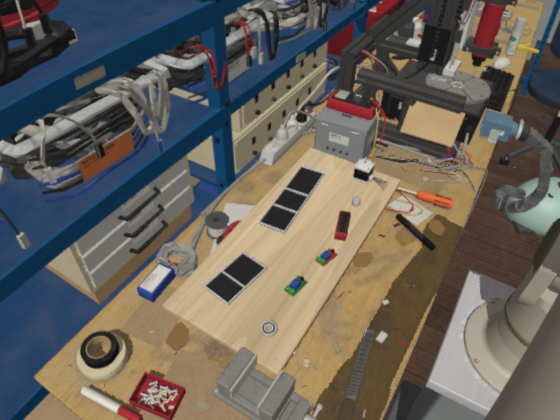

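View pics/side.png

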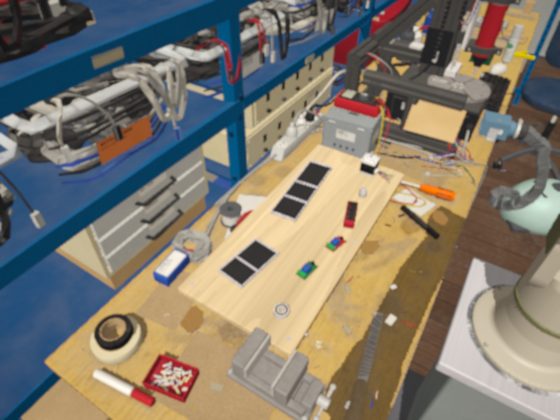

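The scene shows the motor at (365,168), nut (356,200), hex set (343,225), red relay (326,257), green relay (295,285) and bearing (269,328). The axis tray is at (293,198) and the spindle tray at (235,278). The networks agree, apart from low-confidence duplicates. Next I move above the parts.

servo_tool:
  motion:
    - {"dx": -345,"dy": -232,"dz": -180,"twist": 40}
    - {"dx": -345,"dy": -232,"dz": -180,"twist": 40}
    - {"dx": -345,"dy": -232,"dz": -180,"twist": 40}
    - {"dx": -345,"dy": -232,"dz": -180,"twist": 40}
    - {"dx": -345,"dy": -232,"dz": -180,"twist": 40}
    - {"dx": -345,"dy": -232,"dz": -180,"twist": 40}
    - {"dx": -345,"dy": -232,"dz": -180,"twist": 40}
    - {"dx": -345,"dy": -232,"dz": -180,"twist": 40}
    - {"dx": -345,"dy": -232,"dz": -180,"twist": 40}
    - {"dx": -345,"dy": -232,"dz": -180,"twist": 40}
    - {"dx": -506,"dy": -604,"dz": -200,"twist": 76.6}
    - {"dx": -506,"dy": -604,"dz": -200,"twist": 76.6}
    - {"dx": -506,"dy": -604,"dz": -200,"twist": 76.6}
    - {"dx": -506,"dy": -604,"dz": -200,"twist": 76.6}
    - {"dx": -506,"dy": -604,"dz": -200,"twist": 76.6}
    - {"dx": -506,"dy": -604,"dz": -200,"twist": 76.6}
    - {"dx": -506,"dy": -604,"dz": -200,"twist": 76.6}
    - {"dx": -506,"dy": -604,"dz": -200,"twist": 76.6}
    - {"dx": -506,"dy": -604,"dz": -200,"twist": 76.6}
    - {"dx": -506,"dy": -604,"dz": -200,"twist": 76.6}

```text
time: 2.27
ee_pos: [0.5162, 0.0165, 0.4178]
ee_rot: [2.221, 2.222, 0.002]
wrist_force: [0.6, 0.0, 1.1]
width: 0.0928
gripper_force: 0.0
```

servo_tool:
  motion:
    - {"dx": 0,"dy": 0,"dz": 0,"twist": 0}
    - {"dx": 0,"dy": 0,"dz": 0,"twist": 0}
    - {"dx": 0,"dy": 0,"dz": 0,"twist": 0}

```text
time: 2.52
ee_pos: [0.5162, 0.0189, 0.4172]
ee_rot: [-2.221, -2.221, -0.001]
wrist_force: [-0.2, 0.3, 0.3]
width: 0.0927
gripper_force: 0.0
```

```bash
python3 - <<'E'
from h import *
s=observe();print(s["time"],s["ee_pos"],s["joint_pos"]);print(Ro.from_rotvec(s["ee_rot"]).as_matrix().round(3))
mw=camera_model("wrist");a,D=camera("wrist");save("w1",a);np.savez("w1.npz",D=D)
o,d=ray(mw,(210,280));print(o,d)
H={"motor_mid":.0635,"hex_set_mid":.05,"relay_a_mid":.0495,"nut_mid":.049,"axis_tray":.04,"spindle_tray":.04,"spare_bearing_mid":.0445}
for n,z in H.items():
    for d in landmark_of("wrist",n)[:3]: print(n,round(d["confidence"],2),np.round(d["at"]),onz(mw,d["at"],z).round(3))
E
```

```text
2.5167 [0.51616039 0.01892381 0.41715374] [-0.63079536  0.16892842  0.58617809  1.81936306 -0.10123874  1.18291202
 -0.0129461 ]
[[ 0.     1.    -0.   ]
 [ 1.    -0.     0.001]
 [ 0.001 -0.    -1.   ]]
[0.51614286 0.09110561 0.58337727] [ 0.00765109 -0.23806001 -0.97154641]
motor_mid 0.8 [334. 265.] [ 0.493 -0.277  0.064]
hex_set_mid 0.85 [234. 242.] [ 0.454 -0.084  0.05 ]
hex_set_mid 0.54 [ 18. 419.] [0.729 0.258 0.05 ]
hex_set_mid 0.31 [248. 328.] [ 0.605 -0.109  0.05 ]
relay_a_mid 0.89 [105. 250.] [0.472 0.132 0.049]
relay_a_mid 0.48 [148. 397.] [0.713 0.066 0.049]
nut_mid 0.7 [282. 245.] [ 0.456 -0.177  0.049]
nut_mid 0.6 [ 26. 238.] [0.456 0.247 0.049]
axis_tray 0.64 [246. 326.] [ 0.604 -0.109  0.04 ]
spindle_tray 0.58 [ 78. 320.] [0.583 0.173 0.04 ]
spare_bearing_mid 0.92 [ 26. 240.] [0.459 0.248 0.044]
```

View pics/w1.png

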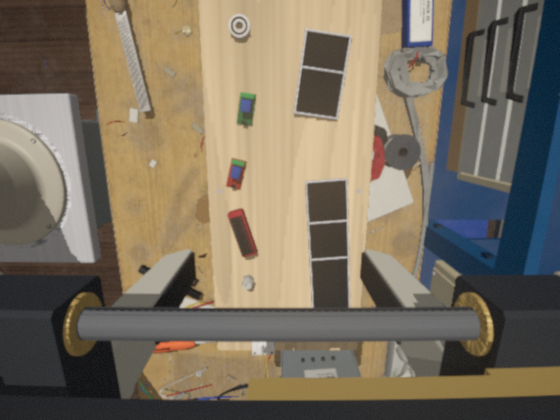

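The wrist view shows spindle tray (322,75), axis tray (328,245), green relay (246,107), red relay (236,173), hex (242,232), nut (248,283) and bearing (239,26). Next I measure yaws and tray poses.

```bash
cat >> h.py <<'E'
def rect(m,mask,z):
    v,u=np.nonzero(mask); P=np.array([onz(m,(a,b),z)[:2] for a,b in zip(v,u)])
    (c,wh,ang)=cv2.minAreaRect((P*1000).astype(np.float32))
    w,h=wh
    if w>h: ang-=90; w,h=h,w   # ang: direction of short side in deg from world x
    ang=(ang+90)%180-90
    return np.round(c,1),round(w,1),round(h,1),round(ang,1),len(v)
E
python3 - <<'E'
from h import *
import sys
a,D=camera("wrist");mw=camera_model("wrist")
for n,z in {"hex_set_mid":.06,"relay_a_mid":.042,"relay_b_mid":.042,"nut_mid":.055}.items():
    for d in silhouettes("wrist",n)[:2]:
        if d["confidence"]>.4: print(n,round(d["confidence"],2),np.round(d["at"]),rect(mw,d["region"],z))
g=a.max(2); dark=((g<75)).astype(np.uint8); dark[310:]=0; dark[:,:290]=0;dark[:,360:]=0
n,L,S,C=cv2.connectedComponentsWithStats(dark,connectivity=4)
for i in range(1,n):
    if S[i,4]>300: print("bay",S[i],rect(mw,L==i,.043))
P=cloud(mw,D,L>0);print("floor z",np.median(P[:,2]))
# depth check on board
M=np.zeros(D.shape,bool);M[50:250,265:290]=1;print("board z",np.median(cloud(mw,D,M)[:,2]))
E
```

```text
hex_set_mid 0.6 [230. 241.] (array([455.2, -77.6]), 31.5, 87.0, 15.7, 845)
relay_a_mid 0.84 [108. 246.] (array([464. , 126.3]), 26.9, 52.0, -10.4, 514)
relay_b_mid 0.73 [174. 234.] (array([444.8,  21.8]), 27.8, 51.4, -14.2, 476)
bay [313  50  31  20 303] (array([595.8, 202.9]), 27.3, 45.8, 81.1, 303)
bay [311  72  30  21 306] (array([590.7, 166.8]), 29.1, 45.0, 82.3, 306)
bay [312 224  34  33 872] (array([607.8, -96.8]), 59.0, 59.2, 3.7, 872)
bay [ 313  260   34   48 1536] (array([ 613.9, -184.8]), 61.0, 97.5, 3.4, 1536)
floor z 0.04330628222576958
board z 0.040136909263618514
```

```bash
python3 - <<'E'
from h import *
a,D=camera("wrist");mw=camera_model("wrist")
for n in ("axis_tray","spindle_tray"):
    for d in silhouettes("wrist",n)[:2]: print(n,round(d["confidence"],2),np.round(d["at"]),rect(mw,d["region"],.047))
g=a.max(2); print(g[60:240:12,328])
for th in (100,120):
  dark=(g<th).astype(np.uint8); dark[308:]=0; dark[:,:290]=0;dark[:,360:]=0
  n,L,S,C=cv2.connectedComponentsWithStats(dark,connectivity=4)
  for i in range(1,n):
    if S[i,4]>300: print(th,"bay",S[i],rect(mw,L==i,.043))
E
```

```text
axis_tray 0.83 [238. 327.] (array([ 607. , -108.5]), 73.3, 248.3, 4.2, 5267)
axis_tray 0.46 [ 75. 323.] (array([585.1, 176.8]), 73.0, 126.0, -7.5, 3935)
[ 72  91  73  74  80 150 210 210 208 206 181  81  78  72  73]
100 bay [ 303   32   45   38 1347] (array([589.9, 212.8]), 47.6, 63.3, 82.4, 1347)
100 bay [ 297   68   45   47 1662] (array([581.7, 152.1]), 63.2, 63.3, -7.5, 1662)
100 bay [ 308  181   38   40 1375] (array([601.3, -25.6]), 63.5, 66.4, 4.5, 1375)
100 bay [ 310  222   37   36 1170] (array([607. , -96.7]), 62.6, 63.5, -85.3, 1170)
100 bay [ 312  259   36   49 1636] (array([ 613.9, -184.8]), 63.4, 100.2, 4.7, 1636)
120 bay [ 303   31   46   40 1414] (array([589.9, 212.6]), 48.9, 64.2, 82.5, 1414)
120 bay [ 297   68   46   48 1734] (array([582. , 151.8]), 64.3, 64.7, -7.6, 1734)
120 bay [ 308  181   38   40 1420] (array([601.3, -25.5]), 64.2, 67.7, 4.3, 1420)
120 bay [ 310  222   37   36 1211] (array([606.9, -96.6]), 63.5, 64.3, -85.6, 1211)
120 bay [ 312  259   36   49 1665] (array([ 613.7, -184.1]), 64.8, 100.1, 3.4, 1665)
```

servo_tool:
  motion:
    - {"dx": 109,"dy": -50,"dz": 217,"twist": 10}
    - {"dx": 109,"dy": -50,"dz": 217,"twist": 10}
    - {"dx": 109,"dy": -50,"dz": 217,"twist": 10}
    - {"dx": 109,"dy": -50,"dz": 217,"twist": 10}
    - {"dx": 109,"dy": -50,"dz": 217,"twist": 10}
    - {"dx": 109,"dy": -50,"dz": 217,"twist": 10}
    - {"dx": 109,"dy": -50,"dz": 217,"twist": 10}
    - {"dx": 109,"dy": -50,"dz": 217,"twist": 10}
    - {"dx": 109,"dy": -50,"dz": 217,"twist": 10}
  fingers: 45
  squeeze: 12

```text
time: 4.07
ee_pos: [0.4673, 0.1269, 0.201]
ee_rot: [2.406, 2.018, 0.001]
wrist_force: [0.0, -0.1, 0.9]
width: 0.0452
gripper_force: 0.0
```

```bash
cat >> h.py <<'E'
def go(x,y,z,head=None):
    """mm and deg (heading of tool y in world) -> row from the present pose"""
    s=observe();R=Ro.from_rotvec(s["ee_rot"]).as_matrix()
    d=R.T@(np.array([x,y,z])-np.array(s["ee_pos"])*1000)
    h=np.degrees(np.arctan2(R[1,1],R[0,1]))
    tw=0 if head is None else ((h-head+90)%180-90)
    print("pos",np.round(np.array(s["ee_pos"])*1000,1),"head",round(h,1),"tilt",R[2,2].round(4),"-> dx,dy,dz,twist",d.round(1),round(tw,1))
def blue(a,m,z,rc=(210,280),r=60):
    hsv=cv2.cvtColor(a,cv2.COLOR_RGB2HSV)
    k=((hsv[...,0]>100)&(hsv[...,0]<135)&(hsv[...,1]>110)&(hsv[...,2]>50)).astype(np.uint8)
    n,L,S,C=cv2.connectedComponentsWithStats(k)
    b=[i for i in range(1,n) if S[i,4]>60 and abs(C[i][1]-rc[0])<r and abs(C[i][0]-rc[1])<r]
    for i in b: print("blue",C[i].round(),rect(m,L==i,z))
E
python3 - <<'E'
from h import *
mw=camera_model("wrist");a,D=camera("wrist");save("w2",a)
blue(a,mw,.057)
for d in landmark_of("wrist","relay_a_mid")[:2]: print(d["confidence"],d["at"],onz(mw,d["at"],.0495).round(4))
for d in silhouettes("wrist","relay_a_mid")[:2]: print(d["confidence"],d["at"],rect(mw,d["region"],.044))
go(466,128,80,-10)
E
```

```text
0.69 [198.2, 278.2] [0.4693 0.1332 0.0495]
0.96 [201.3, 277.4] (array([464.6, 127.8]), 25.5, 49.9, -9.5, 1170)
pos [467.6 126.9 201.7] head -10.1 tilt -1.0 -> dx,dy,dz,twist [  0.6  -2.1 121.7] -0.1
```

View pics/w2.png

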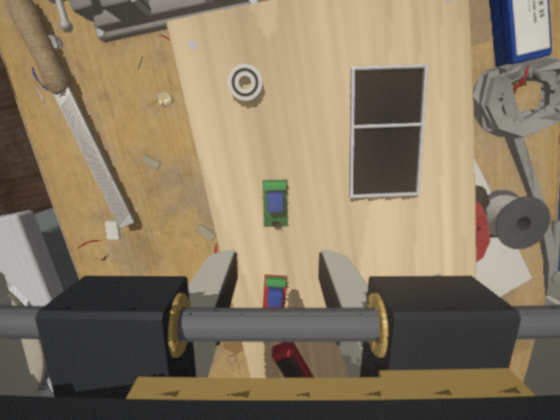

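The green relay's block is at (276,203) between the terminals and the bearing is clear at (245,82). The blue threshold missed the block, so I loosen it.

```bash
python3 - <<'E'
from h import *
a=cv2.imread("pics/w2.png")[:,:,::-1].copy();mw=camera_model("wrist")
print(a[203,276],a[198:208:3,270:284:4].reshape(-1,3).tolist())
i=a.astype(int)
k=((i[...,2]>i[...,0]*1.4)&(i[...,2]>i[...,1]*1.4)).astype(np.uint8)
n,L,S,C=cv2.connectedComponentsWithStats(k)
for j in range(1,n):
    if S[j,4]>60: print(C[j].round(),S[j],rect(mw,L==j,.057))
E
```

```text
[ 85  92 142] [[86, 97, 151], [84, 96, 148], [83, 92, 144], [76, 83, 120], [86, 95, 146], [84, 94, 145], [84, 93, 142], [80, 83, 122], [90, 97, 144], [90, 97, 142], [85, 94, 139], [79, 83, 118], [86, 93, 140], [84, 91, 138], [83, 89, 134], [77, 82, 113]]
[507.  35.] [ 490    0   61   66 1566] (array([711.8, 251.3]), 51.6, 57.2, 4.6, 1566)
[275. 201.] [268 192  15  20 270] (array([466.3, 132. ]), 14.0, 19.3, -10.0, 270)
[275. 297.] [268 288  14  19 241] (array([447.2,  27.9]), 14.1, 21.8, -10.5, 241)
```

servo_tool:
  motion:
    - {"dx": 5,"dy": -2,"dz": 120,"twist": 0}
    - {"dx": 5,"dy": -2,"dz": 120,"twist": 0}
    - {"dx": 5,"dy": -2,"dz": 120,"twist": 0}
    - {"dx": 5,"dy": -2,"dz": 140,"twist": 0}
    - {"dx": 5,"dy": -2,"dz": 157,"twist": 0}
    - {"dx": 5,"dy": -2,"dz": 157,"twist": 0}
    - {"dx": 5,"dy": -2,"dz": 157,"twist": 0}

```text
time: 4.8
ee_pos: [0.4661, 0.1322, 0.0433]
ee_rot: [2.408, 2.018, 0.001]
wrist_force: [0.0, -1.6, -0.3]
width: 0.0448
gripper_force: 0.0
```

servo_tool:
  motion:
    - {"dx": 0,"dy": 0,"dz": 0,"twist": 0}
    - {"dx": 0,"dy": 0,"dz": 0,"twist": 0}
    - {"dx": 0,"dy": 0,"dz": 0,"twist": 0}
    - {"dx": 0,"dy": 0,"dz": 0,"twist": 0}
    - {"dx": 0,"dy": 0,"dz": 0,"twist": 0}
  fingers: 0

```text
time: 5.22
ee_pos: [0.4655, 0.133, 0.0437]
ee_rot: [2.406, 2.02, 0.002]
wrist_force: [-0.8, -0.5, 0.4]
width: 0.0164
gripper_force: 0.2
```

```bash
python3 - <<'E'
from h import *
s=observe();print(s["width"],s["gripper_force"],s["wrist_force"]);go(582,152,120,-7.5)
E
```

```text
0.016392062451722655 0.2278086869046092 [-0.82259209 -0.49044319  0.3676428 ]
pos [465.5 133.   43.7] head -10.0 tilt -1.0 -> dx,dy,dz,twist [ 38.9 111.5 -76.2] -2.5
```

servo_tool:
  motion:
    - {"dx": 0,"dy": 0,"dz": 0,"twist": 0}
    - {"dx": 0,"dy": 0,"dz": 0,"twist": 0}
    - {"dx": 0,"dy": 0,"dz": -20,"twist": 0}
    - {"dx": 0,"dy": 0,"dz": -56,"twist": 0}
    - {"dx": 13,"dy": 37,"dz": -56,"twist": -2.5}
    - {"dx": 26,"dy": 74,"dz": -56,"twist": -2.5}
    - {"dx": 39,"dy": 112,"dz": -56,"twist": -2.5}
    - {"dx": 39,"dy": 112,"dz": -56,"twist": -2.5}
    - {"dx": 39,"dy": 112,"dz": -56,"twist": -2.5}
    - {"dx": 39,"dy": 112,"dz": -56,"twist": -2.5}
    - {"dx": 39,"dy": 112,"dz": -56,"twist": -2.5}

```text
time: 6.13
ee_pos: [0.5808, 0.1514, 0.0989]
ee_rot: [-2.361, -2.071, 0.002]
wrist_force: [-0.0, -0.5, -0.1]
width: 0.0155
gripper_force: 12.0
```

```bash
python3 - <<'E'
from h import *
s=observe();print(s["width"],s["gripper_force"],s["wrist_force"]);go(582,152,47.2,-7.5)
a,D=camera("wrist");save("w3",a)
E
```

```text
0.015508236530614122 11.977442353963852 [-0.03963157 -0.53393455 -0.06619313]
pos [580.8 151.4  98.9] head -7.5 tilt -1.0 -> dx,dy,dz,twist [ 0.8  1.2 51.7] -0.0
```

View pics/w3.png

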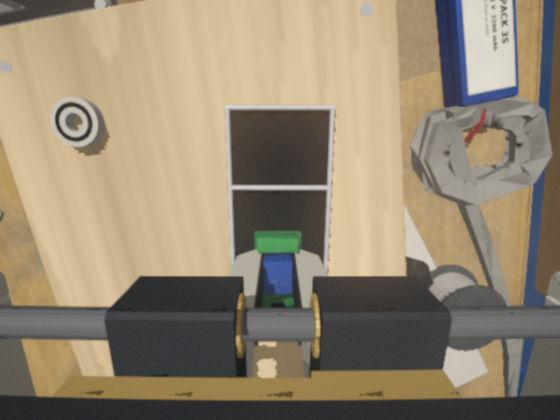

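The green relay is held level at (278,272), centred over the right bay (columns 230–330). I lower and release it.

servo_tool:
  motion:
    - {"dx": 1,"dy": 1,"dz": 35,"twist": 0}
    - {"dx": 1,"dy": 1,"dz": 48,"twist": 0}
    - {"dx": 1,"dy": 1,"dz": 51.5,"twist": 0}
    - {"dx": 1,"dy": 1,"dz": 52,"twist": 0}
    - {"dx": 1,"dy": 1,"dz": 52,"twist": 0}

```text
time: 6.6
ee_pos: [0.5829, 0.1524, 0.0474]
ee_rot: [-2.362, -2.071, 0.001]
wrist_force: [0.3, 0.4, -0.7]
width: 0.0155
gripper_force: 12.0
```

servo_tool:
  motion:
    - {"dx": 0,"dy": 0,"dz": 0,"twist": 0}
    - {"dx": 0,"dy": 0,"dz": 0,"twist": 0}
    - {"dx": 0,"dy": 0,"dz": 0,"twist": 0}
    - {"dx": 0,"dy": 0,"dz": -20,"twist": 0}
    - {"dx": 0,"dy": 0,"dz": -60,"twist": 0}
    - {"dx": 0,"dy": 0,"dz": -100,"twist": 0}
    - {"dx": 0,"dy": 0,"dz": -100,"twist": 0}
  fingers: 28

```text
time: 7.18
ee_pos: [0.5867, 0.1527, 0.1539]
ee_rot: [2.36, 2.068, 0.013]
wrist_force: [1.0, -0.4, -0.1]
width: 0.028
gripper_force: 0.0
```

```bash
python3 - <<'E'
from h import *
go(447,28,170,-11)
E
```

```text
pos [586.7 152.7 153.9] head -7.5 tilt -1.0 -> dx,dy,dz,twist [-141.9 -122.   -17.7] 3.5
```

servo_tool:
  motion:
    - {"dx": -142,"dy": -118,"dz": -22,"twist": 3.5}
    - {"dx": -142,"dy": -118,"dz": -22,"twist": 3.5}
    - {"dx": -142,"dy": -118,"dz": -22,"twist": 3.5}
    - {"dx": -142,"dy": -118,"dz": -22,"twist": 3.5}
    - {"dx": -142,"dy": -118,"dz": -22,"twist": 3.5}
    - {"dx": -142,"dy": -118,"dz": -22,"twist": 3.5}
    - {"dx": -142,"dy": -118,"dz": -22,"twist": 3.5}
    - {"dx": -142,"dy": -118,"dz": -22,"twist": 3.5}
  fingers: 45

```text
time: 7.85
ee_pos: [0.4491, 0.0279, 0.1695]
ee_rot: [2.423, 1.999, 0.003]
wrist_force: [0.1, -0.5, 0.2]
width: 0.0452
gripper_force: 0.0
```

```bash
cat >> h.py <<'E'
def blue(a,m,z):
    i=a.astype(int)
    k=((i[...,2]>i[...,0]*1.4)&(i[...,2]>i[...,1]*1.3)).astype(np.uint8)
    n,L,S,C=cv2.connectedComponentsWithStats(k)
    for j in range(1,n):
        if S[j,4]>100 and S[j,4]<1500: print("blue",C[j].round(),S[j],rect(m,L==j,z))
E
python3 - <<'E'
from h import *
mw=camera_model("wrist");a,D=camera("wrist");save("w4",a)
blue(a,mw,.057)
for n in ("relay_b_mid","hex_set_mid","nut_mid"):
  for d in silhouettes("wrist",n)[:2]: print(n,d["confidence"],d["at"],rect(mw,d["region"],{"r":.044,"h":.06,"n":.055}[n[0]]))
go(447,28,44,-11)
E
```

```text
blue [412.  38.] [399  23  26  30 681] (array([581.7, 150.2]), 20.2, 21.0, -6.4, 681)
blue [275. 215.] [267 205  16  22 318] (array([446.3,  27.1]), 13.6, 19.6, -11.4, 318)
relay_b_mid 0.78 [215.9, 270.6] (array([445.2,  23. ]), 27.5, 51.9, -14.5, 1498)
hex_set_mid 0.93 [294.8, 294.3] (array([454.1, -75.6]), 29.3, 89.3, 16.6, 1208)
nut_mid 0.61 [377.4, 319.5] (array([ 462.2, -155.1]), 5.2, 12.8, 78.7, 47)
nut_mid 0.38 [215.9, 271.7] (array([445.3,  25.6]), 25.7, 48.9, -14.0, 1436)
pos [448.6  27.9 168.9] head -10.9 tilt -1.0 -> dx,dy,dz,twist [ -0.2  -1.6 124.9] 0.1
```

View pics/w4.png

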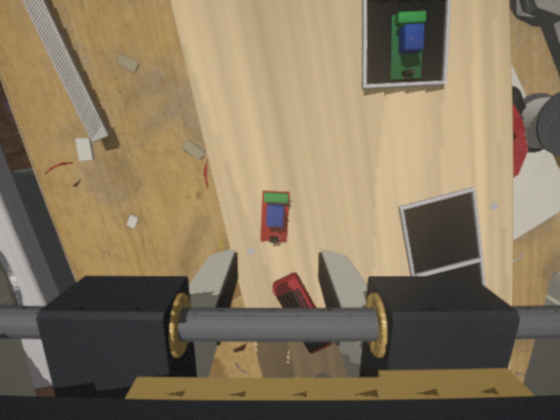

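The green relay sits flat in the spindle right bay (408,40). The red relay's block is at (275,215), almost under the gripper. I grasp it.

servo_tool:
  motion:
    - {"dx": -1,"dy": -2,"dz": 40,"twist": 2.5}
    - {"dx": -1,"dy": -2,"dz": 80,"twist": 2.5}
    - {"dx": -1,"dy": -2,"dz": 110,"twist": 2.5}
    - {"dx": -1,"dy": -2,"dz": 122,"twist": 2.5}
    - {"dx": -1,"dy": -2,"dz": 125,"twist": 2.5}
    - {"dx": -1,"dy": -2,"dz": 125,"twist": 2.5}
    - {"dx": -1,"dy": -2,"dz": 125,"twist": 2.5}

```text
time: 8.63
ee_pos: [0.4461, 0.0266, 0.0445]
ee_rot: [2.467, 1.945, 0.0]
wrist_force: [0.6, 0.5, 0.2]
width: 0.0449
gripper_force: 0.0
```

servo_tool:
  motion:
    - {"dx": 0,"dy": 0,"dz": 0,"twist": 0}
    - {"dx": 0,"dy": 0,"dz": 0,"twist": 0}
    - {"dx": 0,"dy": 0,"dz": 0,"twist": 0}
    - {"dx": 0,"dy": 0,"dz": 0,"twist": 0}
    - {"dx": 0,"dy": 0,"dz": 0,"twist": 0}
    - {"dx": 0,"dy": 0,"dz": 0,"twist": 0}
    - {"dx": 0,"dy": 0,"dz": 0,"twist": 0}
  fingers: 0

```text
time: 9.22
ee_pos: [0.446, 0.0268, 0.0446]
ee_rot: [2.467, 1.945, 0.001]
wrist_force: [0.9, 1.3, 6.9]
width: 0.0149
gripper_force: 12.0
```

```bash
python3 - <<'E'
from h import *
s=observe();print(s["width"],s["gripper_force"],s["wrist_force"]);go(607,-96.6,100,4.4)
E
```

```text
0.014867746191924547 12.000579088926315 [0.93978755 1.33753019 6.87541011]
pos [446.   26.8  44.6] head -13.5 tilt -1.0 -> dx,dy,dz,twist [-82.4 185.4 -55.3] -17.9
```

servo_tool:
  motion:
    - {"dx": 0,"dy": 0,"dz": -20,"twist": 0}
    - {"dx": 0,"dy": 0,"dz": -55,"twist": 0}
    - {"dx": -16,"dy": 37,"dz": -55,"twist": -5}
    - {"dx": -33,"dy": 74,"dz": -55,"twist": -10}
    - {"dx": -49,"dy": 111,"dz": -55,"twist": -15}
    - {"dx": -66,"dy": 148,"dz": -55,"twist": -18}
    - {"dx": -82,"dy": 185,"dz": -55,"twist": -18}
    - {"dx": -82,"dy": 185,"dz": -55,"twist": -18}
    - {"dx": -82,"dy": 185,"dz": -55,"twist": -18}
    - {"dx": -82,"dy": 185,"dz": -55,"twist": -18}

```text
time: 10.05
ee_pos: [0.6055, -0.0961, 0.0987]
ee_rot: [-2.132, -2.305, 0.001]
wrist_force: [0.2, -0.0, -1.6]
width: 0.0154
gripper_force: 12.0
```

```bash
python3 - <<'E'
from h import *
s=observe();print(s["width"],s["gripper_force"],s["wrist_force"]);go(607,-96.6,48,4.4)
a,D=camera("wrist");save("w5",a)
E
```

```text
0.015447818364129494 11.999258995056152 [ 0.22265355 -0.04072427 -1.55931674]
pos [605.5 -96.1  98.7] head 4.5 tilt -1.0 -> dx,dy,dz,twist [-0.7  1.6 50.7] 0.1
```

View pics/w5.png

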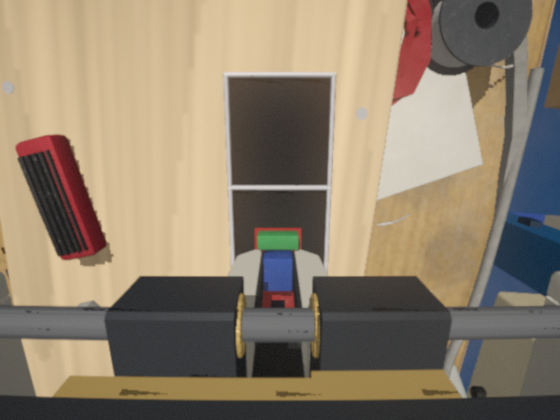

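The red relay is held straight at (278,265), aligned with the bay's midline (≈280). I lower and release it, then go to the hex set.

servo_tool:
  motion:
    - {"dx": -1,"dy": 1.5,"dz": 35,"twist": 0}
    - {"dx": -1,"dy": 1.5,"dz": 48,"twist": 0}
    - {"dx": -1,"dy": 1.5,"dz": 51,"twist": 0}
    - {"dx": -1,"dy": 1.5,"dz": 51,"twist": 0}
    - {"dx": -1,"dy": 1.5,"dz": 51,"twist": 0}

```text
time: 10.52
ee_pos: [0.6072, -0.0964, 0.0482]
ee_rot: [-2.131, -2.307, 0.001]
wrist_force: [-0.0, 0.3, -0.3]
width: 0.0156
gripper_force: 12.0
```

servo_tool:
  motion:
    - {"dx": 0,"dy": 0,"dz": 0,"twist": 0}
    - {"dx": 0,"dy": 0,"dz": 0,"twist": 0}
    - {"dx": 0,"dy": 0,"dz": 0,"twist": 0}
    - {"dx": 0,"dy": 0,"dz": -20,"twist": 0}
    - {"dx": 0,"dy": 0,"dz": -60,"twist": 0}
    - {"dx": 0,"dy": 0,"dz": -100,"twist": 0}
    - {"dx": 0,"dy": 0,"dz": -130,"twist": 0}
    - {"dx": 0,"dy": 0,"dz": -130,"twist": 0}
    - {"dx": 0,"dy": 0,"dz": -130,"twist": 0}
  fingers: 28

```text
time: 11.27
ee_pos: [0.609, -0.0972, 0.1803]
ee_rot: [2.13, 2.305, 0.004]
wrist_force: [0.8, 0.2, -0.0]
width: 0.0276
gripper_force: 0.0
```

```bash
python3 - <<'E'
from h import *
go(454.5,-78,180,16)
E
```

```text
pos [609.  -97.2 180.3] head 4.5 tilt -1.0 -> dx,dy,dz,twist [  31.3 -152.5   -0.4] -11.5
```

servo_tool:
  motion:
    - {"dx": 31,"dy": -151,"dz": 0,"twist": -11.5}
    - {"dx": 31,"dy": -151,"dz": 0,"twist": -11.5}
    - {"dx": 31,"dy": -151,"dz": 0,"twist": -11.5}
    - {"dx": 31,"dy": -151,"dz": 0,"twist": -11.5}
    - {"dx": 31,"dy": -151,"dz": 0,"twist": -11.5}
    - {"dx": 31,"dy": -151,"dz": 0,"twist": -11.5}
    - {"dx": 31,"dy": -151,"dz": 0,"twist": -11.5}
  fingers: 50
  squeeze: 20

```text
time: 11.85
ee_pos: [0.4559, -0.078, 0.1778]
ee_rot: [1.89, 2.509, 0.0]
wrist_force: [-0.0, 0.4, 0.6]
width: 0.0498
gripper_force: 0.0
```

```bash
python3 - <<'E'
from h import *
mw=camera_model("wrist");a,D=camera("wrist");save("w6",a)
for n in ("hex_set_mid","nut_mid"):
  for d in silhouettes("wrist",n)[:2]: print(n,d["confidence"],d["at"],rect(mw,d["region"],{"h":.06,"n":.055}[n[0]]))
for d in landmark_of("wrist","hex_set_mid")[:1]: print(d["confidence"],d["at"],onz(mw,d["at"],.05).round(4))
go(454.5,-78,46,16)
E
```

```text
hex_set_mid 0.93 [208.8, 275.2] (array([453.7, -78.5]), 27.6, 83.5, 17.2, 2571)
nut_mid 0.93 [301.7, 254.0] (array([ 459.5, -169.8]), 22.3, 22.5, 16.2, 385)
0.68 [211.0, 275.8] [ 0.4544 -0.0794  0.05  ]
pos [456.  -78.2 177.8] head 16.0 tilt -1.0 -> dx,dy,dz,twist [  0.7  -1.4 131.8] 0.0
```

View pics/w6.png

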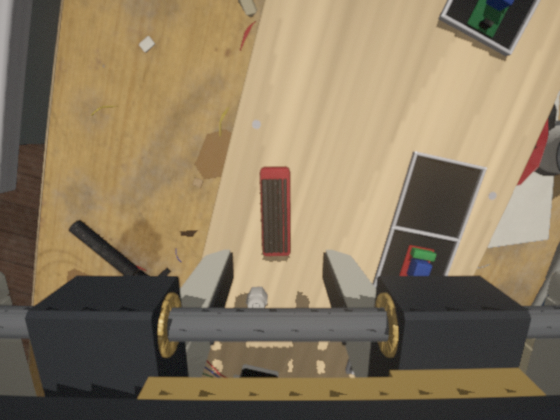

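The red relay sits in the middle bay (420,265). The hex bar is centred at (276,211), square to the tool. I grasp it.

servo_tool:
  motion:
    - {"dx": 0,"dy": -2,"dz": 40,"twist": -1}
    - {"dx": 0,"dy": -2,"dz": 80,"twist": -1}
    - {"dx": 0,"dy": -2,"dz": 115,"twist": -1}
    - {"dx": 0,"dy": -2,"dz": 130,"twist": -1}
    - {"dx": 0,"dy": -2,"dz": 134,"twist": -1}
    - {"dx": 0,"dy": -2,"dz": 134,"twist": -1}
    - {"dx": 0,"dy": -2,"dz": 134,"twist": -1}

```text
time: 12.63
ee_pos: [0.4536, -0.0789, 0.0445]
ee_rot: [1.869, 2.525, -0.0]
wrist_force: [-0.6, 0.2, 0.3]
width: 0.0497
gripper_force: 0.0
```

servo_tool:
  motion:
    - {"dx": 0,"dy": 0,"dz": 0,"twist": 0}
    - {"dx": 0,"dy": 0,"dz": 0,"twist": 0}
    - {"dx": 0,"dy": 0,"dz": 0,"twist": 0}
    - {"dx": 0,"dy": 0,"dz": 0,"twist": 0}
    - {"dx": 0,"dy": 0,"dz": 0,"twist": 0}
    - {"dx": 0,"dy": 0,"dz": 0,"twist": 0}
    - {"dx": 0,"dy": 0,"dz": 0,"twist": 0}
  fingers: 0

```text
time: 13.22
ee_pos: [0.4537, -0.0786, 0.045]
ee_rot: [1.868, 2.525, 0.002]
wrist_force: [-0.6, -0.4, 9.8]
width: 0.0277
gripper_force: 20.0
```

```bash
python3 - <<'E'
from h import *
s=observe();print(s["width"],s["gripper_force"],s["wrist_force"]);go(613.5,-184,100,4.4)
E
```

```text
0.027729602735478687 20.003408789634705 [-0.63492312 -0.38660939  9.75058828]
pos [453.7 -78.6  45. ] head 17.0 tilt -1.0 -> dx,dy,dz,twist [-147.6  122.   -54.8] 12.6
```

servo_tool:
  motion:
    - {"dx": 0,"dy": 0,"dz": -20,"twist": 0}
    - {"dx": 0,"dy": 0,"dz": -55,"twist": 0}
    - {"dx": -29,"dy": 24,"dz": -55,"twist": 4}
    - {"dx": -59,"dy": 49,"dz": -55,"twist": 8}
    - {"dx": -88,"dy": 73,"dz": -55,"twist": 12.5}
    - {"dx": -118,"dy": 98,"dz": -55,"twist": 12.5}
    - {"dx": -148,"dy": 122,"dz": -55,"twist": 12.5}
    - {"dx": -148,"dy": 122,"dz": -55,"twist": 12.5}
    - {"dx": -148,"dy": 122,"dz": -55,"twist": 12.5}
    - {"dx": -148,"dy": 122,"dz": -55,"twist": 12.5}

```text
time: 14.05
ee_pos: [0.6122, -0.1842, 0.0989]
ee_rot: [-2.132, -2.306, 0.001]
wrist_force: [-0.2, -0.0, -1.3]
width: 0.0279
gripper_force: 20.0
```

```bash
python3 - <<'E'
from h import *
s=observe();print(s["width"],s["gripper_force"],s["wrist_force"]);go(613.5,-184,48.2,4.4)
a,D=camera("wrist");save("w7",a)
E
```

```text
0.027927104131137265 19.999291598796844 [-0.20488288 -0.03360633 -1.28257127]
pos [ 612.2 -184.2   98.9] head 4.5 tilt -1.0 -> dx,dy,dz,twist [ 0.1  1.3 50.7] 0.1
```

View pics/w7.png

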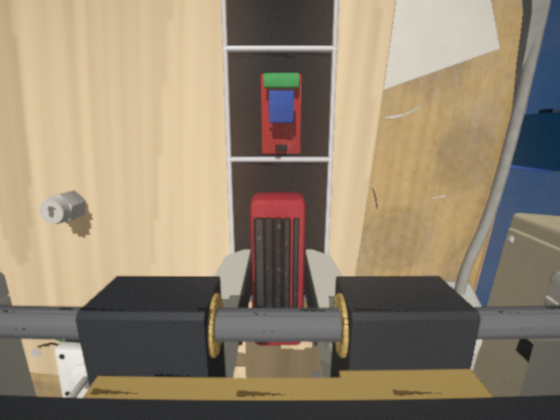

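The relay sits in its bay, with its block at (281,106) near the centre. The hex set is held aligned at (278,265). I lower and release it.

servo_tool:
  motion:
    - {"dx": 0,"dy": 1.5,"dz": 35,"twist": 0}
    - {"dx": 0,"dy": 1.5,"dz": 47,"twist": 0}
    - {"dx": 0,"dy": 1.5,"dz": 50.5,"twist": 0}
    - {"dx": 0,"dy": 1.5,"dz": 50.5,"twist": 0}
    - {"dx": 0,"dy": 1.5,"dz": 50.5,"twist": 0}

```text
time: 14.52
ee_pos: [0.6138, -0.1839, 0.0488]
ee_rot: [-2.131, -2.306, 0.001]
wrist_force: [1.1, 0.7, -1.8]
width: 0.0275
gripper_force: 20.0
```

servo_tool:
  motion:
    - {"dx": 0,"dy": 0,"dz": 0,"twist": 0}
    - {"dx": 0,"dy": 0,"dz": 0,"twist": 0}
    - {"dx": 0,"dy": 0,"dz": 0,"twist": 0}
    - {"dx": 0,"dy": 0,"dz": -20,"twist": 0}
    - {"dx": 0,"dy": 0,"dz": -60,"twist": 0}
    - {"dx": 0,"dy": 0,"dz": -100,"twist": 0}
    - {"dx": 0,"dy": 0,"dz": -130,"twist": 0}
    - {"dx": 0,"dy": 0,"dz": -130,"twist": 0}
    - {"dx": 0,"dy": 0,"dz": -130,"twist": 0}
  fingers: 38

```text
time: 15.27
ee_pos: [0.6156, -0.1846, 0.1808]
ee_rot: [2.13, 2.305, 0.004]
wrist_force: [0.0, -0.3, -0.6]
width: 0.0383
gripper_force: 0.0
```

```bash
python3 - <<'E'
from h import *
mw=camera_model("wrist");a,D=camera("wrist")
for d in silhouettes("wrist","nut_mid")[:1]: print(d["confidence"],d["at"],rect(mw,d["region"],.052))
for d in landmark_of("wrist","nut_mid")[:1]: print(d["confidence"],d["at"],onz(mw,d["at"],.049).round(4))
go(458,-173,180,4.4)
E
```

```text
0.84 [187.4, 115.0] (array([ 461.5, -174.7]), 19.6, 30.8, -69.8, 559)
0.61 [188.2, 115.1] [ 0.4604 -0.1765  0.049 ]
pos [ 613.9 -184.   177.5] head 4.5 tilt -1.0 -> dx,dy,dz,twist [  23.2 -154.6   -2.2] 0.1
```

servo_tool:
  motion:
    - {"dx": 21,"dy": -153,"dz": 0,"twist": 0}
    - {"dx": 21,"dy": -153,"dz": 0,"twist": 0}
    - {"dx": 21,"dy": -153,"dz": 0,"twist": 0}
    - {"dx": 21,"dy": -153,"dz": 0,"twist": 0}
    - {"dx": 21,"dy": -153,"dz": 0,"twist": 0}
    - {"dx": 21,"dy": -153,"dz": 0,"twist": 0}
    - {"dx": 21,"dy": -153,"dz": 0,"twist": 0}
  fingers: 50

```text
time: 16.0
ee_pos: [0.4613, -0.1755, 0.1782]
ee_rot: [2.132, 2.307, -0.0]
wrist_force: [0.1, -0.3, 0.7]
width: 0.0498
gripper_force: 0.0
```

```bash
python3 - <<'E'
from h import *
mw=camera_model("wrist");a,D=camera("wrist")
for n in ("nut_mid","motor_mid"):
  for d in silhouettes("wrist",n)[:1]:
    print(n,d["confidence"],d["at"],rect(mw,d["region"],.056))
    if n[0]=="n":
        P=cloud(mw,D,d["region"]);print(np.median(P,0),np.percentile(P[:,2],[5,50,95]))
        r,c=map(int,d["at"]);cv2.imwrite("pics/nut.png",cv2.resize(a[r-45:r+45,c-60:c+60,::-1],None,fx=5,fy=5,interpolation=cv2.INTER_CUBIC)); print("crop origin",r-45,c-60)
for d in landmark_of("wrist","nut_mid")[:1]: print(d["confidence"],d["at"],onz(mw,d["at"],.049).round(4))
go(460,-175,46)
E
```

```text
nut_mid 0.77 [209.5, 273.6] (array([ 460.8, -172.3]), 19.6, 22.9, 4.6, 423)
[ 0.46071706 -0.17147323  0.06153738] [0.04681169 0.06153738 0.06505273]
crop origin 164 213
motor_mid 0.88 [300.2, 296.5] (array([ 479.9, -291.5]), 65.9, 74.9, 5.4, 1202)
0.6 [210.8, 275.8] [ 0.4596 -0.1767  0.049 ]
pos [ 461.4 -175.5  178.2] head 4.5 tilt -1.0 -> dx,dy,dz,twist [  0.7  -1.4 132.2] 0
```

View pics/nut.png

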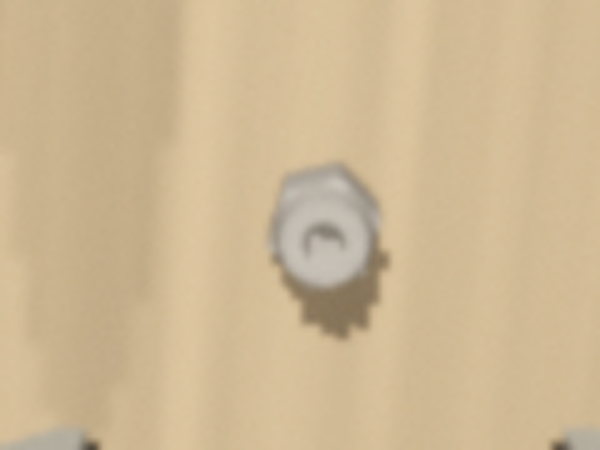

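The crop shows the nut standing: neck at crop (323,240), hexagon edges at about −15°/45°/105°. A +15° twist squares the pads on a pair of flats.

servo_tool:
  motion:
    - {"dx": 0,"dy": -1,"dz": 40,"twist": 7}
    - {"dx": 0,"dy": -1,"dz": 80,"twist": 14}
    - {"dx": 0,"dy": -1,"dz": 115,"twist": 15}
    - {"dx": 0,"dy": -1,"dz": 129,"twist": 15}
    - {"dx": 0,"dy": -1,"dz": 132.5,"twist": 15}
    - {"dx": 0,"dy": -1,"dz": 132.5,"twist": 15}
    - {"dx": 0,"dy": -1,"dz": 132.5,"twist": 15}

```text
time: 16.78
ee_pos: [0.46, -0.1759, 0.0466]
ee_rot: [2.415, 2.009, 0.0]
wrist_force: [-0.3, -0.2, 0.4]
width: 0.0499
gripper_force: 0.0
```

servo_tool:
  motion:
    - {"dx": 0,"dy": 0,"dz": 0,"twist": 0}
    - {"dx": 0,"dy": 0,"dz": 0,"twist": 0}
    - {"dx": 0,"dy": 0,"dz": 0,"twist": 0}
    - {"dx": 0,"dy": 0,"dz": 0,"twist": 0}
    - {"dx": 0,"dy": 0,"dz": 0,"twist": 0}
    - {"dx": 0,"dy": 0,"dz": 0,"twist": 0}
    - {"dx": 0,"dy": 0,"dz": 0,"twist": 0}
  fingers: 0

```text
time: 17.37
ee_pos: [0.4598, -0.1756, 0.0466]
ee_rot: [2.415, 2.009, 0.001]
wrist_force: [-0.1, 0.5, 6.8]
width: 0.0192
gripper_force: 20.0
```

```bash
python3 - <<'E'
from h import *
s=observe();print(s["width"],s["gripper_force"],s["wrist_force"]);go(590,212.7,120,-7.5)
E
```

```text
0.01922310298208126 20.00161987671163 [-0.14463348  0.4794493   6.81328156]
pos [ 459.8 -175.6   46.6] head -10.5 tilt -1.0 -> dx,dy,dz,twist [405.5  57.4 -73.3] -3.0
```

servo_tool:
  motion:
    - {"dx": 0,"dy": 0,"dz": -20,"twist": 0}
    - {"dx": 0,"dy": 0,"dz": -53,"twist": 0}
    - {"dx": 35,"dy": 5,"dz": -53,"twist": -3}
    - {"dx": 75,"dy": 11,"dz": -53,"twist": -3}
    - {"dx": 115,"dy": 16,"dz": -53,"twist": -3}
    - {"dx": 155,"dy": 22,"dz": -53,"twist": -3}
    - {"dx": 195,"dy": 28,"dz": -53,"twist": -3}
    - {"dx": 235,"dy": 33,"dz": -53,"twist": -3}
    - {"dx": 275,"dy": 39,"dz": -53,"twist": -3}
    - {"dx": 315,"dy": 45,"dz": -53,"twist": -3}
    - {"dx": 355,"dy": 50,"dz": -53,"twist": -3}
    - {"dx": 385,"dy": 55,"dz": -53,"twist": -3}
    - {"dx": 405,"dy": 57,"dz": -53,"twist": -3}
    - {"dx": 405,"dy": 57,"dz": -53,"twist": -3}
    - {"dx": 405,"dy": 57,"dz": -53,"twist": -3}
    - {"dx": 405,"dy": 57,"dz": -53,"twist": -3}
    - {"dx": 405,"dy": 57,"dz": -53,"twist": -3}

```text
time: 18.78
ee_pos: [0.5889, 0.2106, 0.0992]
ee_rot: [2.364, 2.069, -0.001]
wrist_force: [-0.1, -0.9, -0.4]
width: 0.0187
gripper_force: 20.0
```

```bash
python3 - <<'E'
from h import *
s=observe();print(s["width"],s["gripper_force"],s["wrist_force"]);go(590,212.7,49.8,-7.5)
a,D=camera("wrist");save("w8",a)
E
```

```text
0.01874549227979334 19.9998147203587 [-0.13307761 -0.88372915 -0.43792511]
pos [588.9 210.6  99.2] head -7.6 tilt -1.0 -> dx,dy,dz,twist [ 2.2  0.8 49.4] -0.1
```

View pics/w8.png

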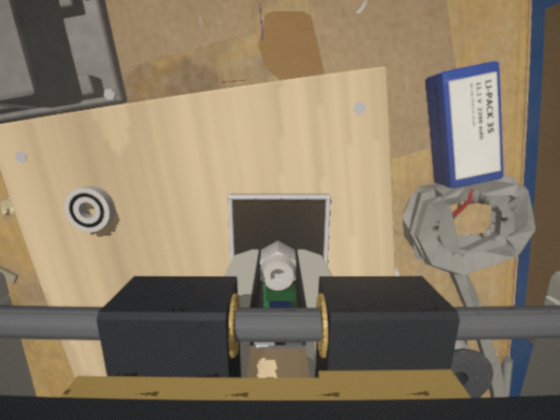

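The nut is held upright at (279,263), centred over the left bay. I lower and release it, then rise and head for the motor.

servo_tool:
  motion:
    - {"dx": 2,"dy": 1,"dz": 35,"twist": 0}
    - {"dx": 2,"dy": 1,"dz": 46,"twist": 0}
    - {"dx": 2,"dy": 1,"dz": 49.5,"twist": 0}
    - {"dx": 2,"dy": 1,"dz": 49.5,"twist": 0}
    - {"dx": 2,"dy": 1,"dz": 49.5,"twist": 0}

```text
time: 19.25
ee_pos: [0.5903, 0.2131, 0.0498]
ee_rot: [-2.363, -2.07, 0.001]
wrist_force: [-0.3, 0.3, 0.3]
width: 0.0188
gripper_force: 20.0
```

servo_tool:
  motion:
    - {"dx": 0,"dy": 0,"dz": 0,"twist": 0}
    - {"dx": 0,"dy": 0,"dz": 0,"twist": 0}
    - {"dx": 0,"dy": 0,"dz": 0,"twist": 0}
    - {"dx": 0,"dy": 0,"dz": -20,"twist": 0}
    - {"dx": 0,"dy": 0,"dz": -60,"twist": 0}
    - {"dx": 0,"dy": 0,"dz": -100,"twist": 0}
    - {"dx": 0,"dy": 0,"dz": -140,"twist": 0}
    - {"dx": 0,"dy": 0,"dz": -160,"twist": 0}
    - {"dx": 0,"dy": 0,"dz": -160,"twist": 0}
  fingers: 32

```text
time: 20.0
ee_pos: [0.5928, 0.2145, 0.2149]
ee_rot: [2.361, 2.07, 0.012]
wrist_force: [0.7, -0.1, -0.5]
width: 0.0322
gripper_force: 0.0
```

```bash
python3 - <<'E'
from h import *
mw=camera_model("wrist");a,D=camera("wrist")
for n in ("nut_mid",):
  for d in silhouettes("wrist",n)[:1]:
    P=cloud(mw,D,d["region"]);print(n,d["confidence"],d["at"],rect(mw,d["region"],.056),P.max(0))
go(493,-272,240,0)
E
```

```text
nut_mid 0.77 [203.8, 271.6] (array([590.7, 215.2]), 17.7, 21.4, -8.0, 294) [0.60008876 0.22546883 0.0687172 ]
pos [590.5 214.4 210.4] head -7.5 tilt -1.0 -> dx,dy,dz,twist [-494.9  -33.4  -30.3] -7.5
```

servo_tool:
  motion:
    - {"dx": -495,"dy": -33,"dz": -30,"twist": -7.5}
    - {"dx": -495,"dy": -33,"dz": -30,"twist": -7.5}
    - {"dx": -495,"dy": -33,"dz": -30,"twist": -7.5}
    - {"dx": -495,"dy": -33,"dz": -30,"twist": -7.5}
    - {"dx": -495,"dy": -33,"dz": -30,"twist": -7.5}
    - {"dx": -495,"dy": -33,"dz": -30,"twist": -7.5}
    - {"dx": -495,"dy": -33,"dz": -30,"twist": -7.5}
    - {"dx": -495,"dy": -33,"dz": -30,"twist": -7.5}
    - {"dx": -495,"dy": -33,"dz": -30,"twist": -7.5}
    - {"dx": -495,"dy": -33,"dz": -30,"twist": -7.5}
    - {"dx": -495,"dy": -33,"dz": -30,"twist": -7.5}
    - {"dx": -495,"dy": -33,"dz": -30,"twist": -7.5}
    - {"dx": -495,"dy": -33,"dz": -30,"twist": -7.5}
    - {"dx": -495,"dy": -33,"dz": -30,"twist": -7.5}
    - {"dx": -495,"dy": -33,"dz": -30,"twist": -7.5}
    - {"dx": -495,"dy": -33,"dz": -30,"twist": -7.5}
  fingers: 70
  squeeze: 35

```text
time: 21.43
ee_pos: [0.4934, -0.2705, 0.2386]
ee_rot: [-2.217, -2.222, 0.0]
wrist_force: [-0.4, 1.1, -0.7]
width: 0.07
gripper_force: 0.0
```

```bash
python3 - <<'E'
from h import *
mw=camera_model("wrist");a,D=camera("wrist");save("w9",a)
for d in silhouettes("wrist","motor_mid")[:1]:
    P=cloud(mw,D,d["region"]);T=P[(P[:,2]>.080)&(P[:,2]<.095)]
    print(d["confidence"],d["at"],len(T),cv2.minAreaRect((T[:,:2]*1000).astype(np.float32)))
    S=P[P[:,2]>.097];print("shaft",len(S),S.mean(0) if len(S) else 0)
for d in landmark_of("wrist","motor_mid")[:1]: print(d["confidence"],d["at"],onz(mw,d["at"],.0635).round(4))
P=cloud(mw,D,np.ones(D.shape,bool)); 
Q=P[(P[:,1]<-.3)&(P[:,2]>.05)&(P[:,2]<.2)&(P[:,0]>.35)&(P[:,0]<.7)]
for x0 in range(380,680,40):
    q=Q[(Q[:,0]*1000>x0)&(Q[:,0]*1000<x0+40)]
    if len(q): print(x0,len(q),"ymax",np.percentile(q[:,1],98).round(3),"zmax",np.percentile(q[:,2],98).round(3))
go(493,-272,50,0)
E
```

```text
0.91 [207.8, 272.9] 1561 ((488.44061279296875, -282.62408447265625), (41.37430953979492, 42.55665588378906), 0.7782989740371704)
shaft 35 [ 0.48879154 -0.28189364  0.10643743]
0.89 [208.5, 273.3] [ 0.4884 -0.2801  0.0635]
380 348 ymax -0.472 zmax 0.104
420 182 ymax -0.47 zmax 0.096
460 364 ymax -0.301 zmax 0.14
500 1935 ymax -0.349 zmax 0.164
540 2519 ymax -0.344 zmax 0.17
580 601 ymax -0.34 zmax 0.171
620 839 ymax -0.34 zmax 0.122
660 190 ymax -0.34 zmax 0.102
pos [ 493.7 -270.7  239.3] head 0.2 tilt -1.0 -> dx,dy,dz,twist [ -1.5  -0.6 189.3] 0.2
```

View pics/w9.png

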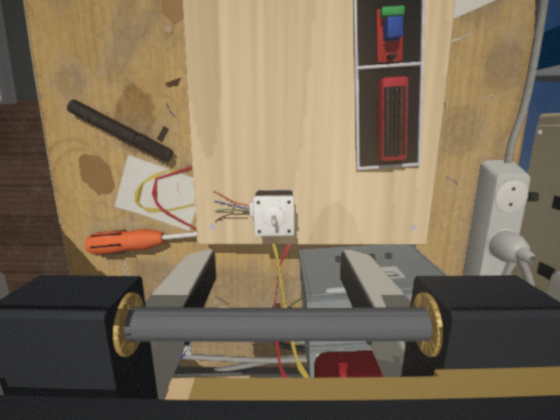

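The motor is at (273,215), shaft up, square to the tool, with wires to the left. The grey box front is about 60 mm behind it at y = −0.34, leaving about 20 mm beside the gripper body. I grasp it.

servo_tool:
  motion:
    - {"dx": -12,"dy": -5,"dz": 30,"twist": 0}
    - {"dx": -12,"dy": -5,"dz": 60,"twist": 0}
    - {"dx": -12,"dy": -5,"dz": 90,"twist": 0}
    - {"dx": -12,"dy": -5,"dz": 120,"twist": 0}
    - {"dx": -12,"dy": -5,"dz": 150,"twist": 0}
    - {"dx": -12,"dy": -5,"dz": 175,"twist": 0}
    - {"dx": -12,"dy": -5,"dz": 187,"twist": 0}
    - {"dx": -12,"dy": -5,"dz": 187,"twist": 0}
    - {"dx": -12,"dy": -5,"dz": 187,"twist": 0}

```text
time: 22.33
ee_pos: [0.4882, -0.2837, 0.0523]
ee_rot: [-2.219, -2.222, 0.001]
wrist_force: [-0.0, -0.1, 0.2]
width: 0.0701
gripper_force: 0.0
```

servo_tool:
  motion:
    - {"dx": 0,"dy": 0,"dz": 0,"twist": 0}
    - {"dx": 0,"dy": 0,"dz": 0,"twist": 0}
    - {"dx": 0,"dy": 0,"dz": 0,"twist": 0}
    - {"dx": 0,"dy": 0,"dz": 0,"twist": 0}
    - {"dx": 0,"dy": 0,"dz": 0,"twist": 0}
    - {"dx": 0,"dy": 0,"dz": 0,"twist": 0}
    - {"dx": 0,"dy": 0,"dz": 0,"twist": 0}
  fingers: 0

```text
time: 22.92
ee_pos: [0.4887, -0.2844, 0.0534]
ee_rot: [2.221, 2.221, 0.001]
wrist_force: [-0.5, 1.4, 6.6]
width: 0.0419
gripper_force: 34.9
```

```bash
python3 - <<'E'
from h import *
s=observe();print(s["width"],s["gripper_force"],s["wrist_force"]);go(601.3,-25.6,120,4.4)
E
```

```text
0.041918199202339995 34.92435872554779 [-0.48980349  1.36715775  6.58585111]
pos [ 488.7 -284.4   53.4] head 0.0 tilt -1.0 -> dx,dy,dz,twist [258.8 112.7 -66.6] -4.4
```

servo_tool:
  motion:
    - {"dx": 0,"dy": 0,"dz": -15,"twist": 0}
    - {"dx": 0,"dy": 0,"dz": -40,"twist": 0}
    - {"dx": 0,"dy": 0,"dz": -67,"twist": 0}
    - {"dx": 25,"dy": 0,"dz": -67,"twist": 0}
    - {"dx": 55,"dy": 12,"dz": -67,"twist": -4.4}
    - {"dx": 85,"dy": 27,"dz": -67,"twist": -4.4}
    - {"dx": 115,"dy": 42,"dz": -67,"twist": -4.4}
    - {"dx": 145,"dy": 57,"dz": -67,"twist": -4.4}
    - {"dx": 175,"dy": 72,"dz": -67,"twist": -4.4}
    - {"dx": 205,"dy": 87,"dz": -67,"twist": -4.4}
    - {"dx": 235,"dy": 102,"dz": -67,"twist": -4.4}
    - {"dx": 252,"dy": 110,"dz": -67,"twist": -4.4}
    - {"dx": 259,"dy": 113,"dz": -67,"twist": -4.4}
    - {"dx": 259,"dy": 113,"dz": -67,"twist": -4.4}
    - {"dx": 259,"dy": 113,"dz": -67,"twist": -4.4}
    - {"dx": 259,"dy": 113,"dz": -67,"twist": -4.4}

```text
time: 24.25
ee_pos: [0.6003, -0.0273, 0.1197]
ee_rot: [2.137, 2.303, -0.002]
wrist_force: [-0.4, -0.2, -3.2]
width: 0.0415
gripper_force: 34.9
```

```bash
python3 - <<'E'
from h import *
s=observe();print(s["width"],s["gripper_force"],s["wrist_force"]);go(601.3,-26.6,56.5,4.4)
a,D=camera("wrist");save("w10",a)
E
```

```text
0.04150073997298199 34.91773545742035 [-0.43375134 -0.16128446 -3.2325549 ]
pos [600.3 -27.3 119.7] head 4.3 tilt -1.0 -> dx,dy,dz,twist [ 0.7  1.1 63.2] -0.1
```

View pics/w10.png

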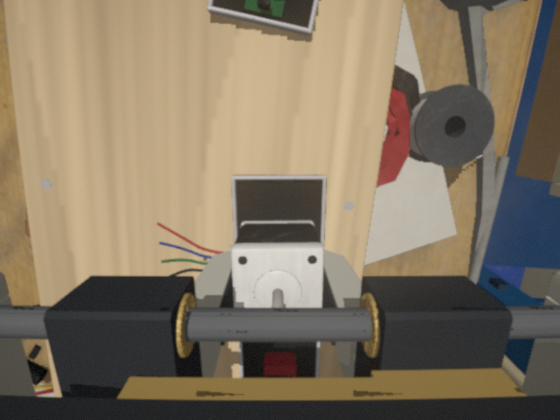

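The motor is held square and centred over the left bay (columns 235–325). I lower and release it.

servo_tool:
  motion:
    - {"dx": 1,"dy": 1,"dz": 30,"twist": 0}
    - {"dx": 1,"dy": 1,"dz": 50,"twist": 0}
    - {"dx": 1,"dy": 1,"dz": 60,"twist": 0}
    - {"dx": 1,"dy": 1,"dz": 63,"twist": 0}
    - {"dx": 1,"dy": 1,"dz": 63,"twist": 0}
    - {"dx": 1,"dy": 1,"dz": 63,"twist": 0}

```text
time: 24.8
ee_pos: [0.6022, -0.0255, 0.0572]
ee_rot: [2.136, 2.303, 0.0]
wrist_force: [-0.0, 0.1, -3.6]
width: 0.0415
gripper_force: 34.9
```

servo_tool:
  motion:
    - {"dx": 0,"dy": 0,"dz": 0,"twist": 0}
    - {"dx": 0,"dy": 0,"dz": 0,"twist": 0}
    - {"dx": 0,"dy": 0,"dz": 0,"twist": 0}
    - {"dx": 0,"dy": 0,"dz": 0,"twist": 0}
    - {"dx": 0,"dy": 0,"dz": -20,"twist": 0}
    - {"dx": 0,"dy": 0,"dz": -60,"twist": 0}
    - {"dx": 0,"dy": 0,"dz": -100,"twist": 0}
    - {"dx": 0,"dy": 0,"dz": -140,"twist": 0}
    - {"dx": 0,"dy": 0,"dz": -180,"twist": 0}
    - {"dx": 0,"dy": 0,"dz": -220,"twist": 0}
    - {"dx": -60,"dy": -60,"dz": -300,"twist": 0}
    - {"dx": -60,"dy": -60,"dz": -300,"twist": 0}
    - {"dx": -60,"dy": -60,"dz": -300,"twist": 0}
    - {"dx": -60,"dy": -60,"dz": -300,"twist": 0}
    - {"dx": -60,"dy": -60,"dz": -300,"twist": 0}
    - {"dx": -60,"dy": -60,"dz": -300,"twist": 0}
  fingers: 56

```text
time: 26.13
ee_pos: [0.547, -0.0878, 0.3565]
ee_rot: [-2.133, -2.306, -0.001]
wrist_force: [0.8, 0.4, -0.3]
width: 0.0558
gripper_force: 0.0
```

```bash
python3 - <<'E'
from h import *
mw=camera_model("wrist");a,D=camera("wrist");save("w11",a)
blue(a,mw,.06)
for n,z in (("motor_mid",.09),("hex_set_mid",.063),("relay_a_mid",.047),("nut_mid",.061)):
  for d in silhouettes("wrist",n)[:2]: print(n,round(d["confidence"],2),np.round(d["at"]),rect(mw,d["region"],z))
E
```

```text
blue [319.   5.] [313   0  14  12 130] (array([582.3, 147.3]), 13.9, 15.3, 85.4, 130)
blue [318. 191.] [313 185  10  13 124] (array([606.5, -95.6]), 13.3, 18.1, 6.1, 124)
motor_mid 0.62 [136. 320.] (array([579.4, -25.2]), 41.3, 86.4, -85.4, 1188)
hex_set_mid 0.93 [245. 313.] (array([ 612.7, -181.9]), 28.4, 86.4, 4.9, 948)
relay_a_mid 0.96 [ 16. 317.] (array([581. , 140.1]), 27.3, 41.6, -8.1, 634)
nut_mid 0.2 [138. 321.] (array([598.5, -24.1]), 47.1, 60.8, -83.0, 1245)
```

View pics/w11.png

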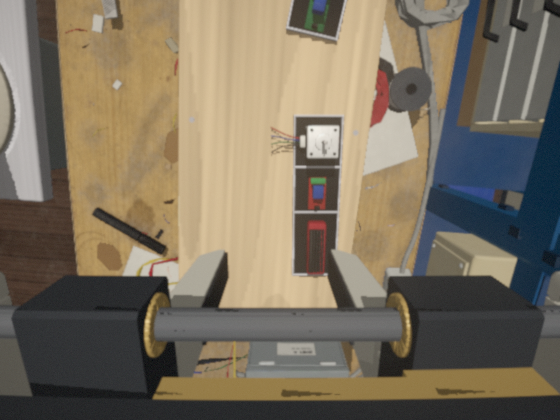

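The axis tray holds the motor (323,143), relay (318,193) and hex set (315,247), all centred. The green relay is in the spindle tray (319,10), and I checked the nut after releasing it. I hand the job in.

```bash
python3 -c "
from cell import *
print(close_job())"
```

```text
the job is handed in; nothing more can be done
None
```

Both kits are made up and the job is handed in at about 26 s of the 115 s limit; each part measured in its bay near the centre after release, but the hand-in returned no verdict.

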